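# Turn a filter housing vent-up and hold it for the hoses

### The arm

A 7-joint arm with a two-finger parallel gripper is mounted at the origin on a cart in front of the work surface, level with it; the furniture and walls round the work are solid. World frame = base frame: x ahead of the robot, y to its left, z up, the work surface at z = 0. Lengths are in m, angles in rad, forces in N, time in s.
With the tool pointing down it reaches from about 0.425 to 0.925 m from the base axis. Payload 6.8 kg.
Tool frame: the origin (TCP) lies at the very end of the fingers, on their centre line; the grasp point (between the pads) lies 19 mm behind it; z points along the fingers, y is the line along which they close (so a half turn about z gives the same grasp; the last joint's range is limited). The gripper opens to 85 mm and grips with 20 to 120 N. Pads are 22 mm wide; open, the fingers measure 114 mm over their backs; the gripper's body (76 mm by 85 mm) begins 54 mm behind the grasp point. The pads swing forward as they close: fully open they stand 13 mm farther back than shut.
Start: joints at [-1.346, 0.477, 0.022, 1.555, -0.011, 1.109, -0.083], TCP at [0.221, 0.638, 0.231] pointing down, gripper open.
Joint ranges: [-2.96, 2.96], [-0.34, 2.1], [-1.41, 1.46], [0.24, 2.44], [-1.37, 4.51], [0.17, 1.92], [-2.96, 2.96]. Speed limits (rad/s): [2.39, 2.39, 3.14, 3.14, 3.14, 3.14, 3.14].

### API

Orientations are given as a rotation vector (axis times angle).
In Python, from bench import r gives the robot as it stands.
- The arm moves only by the tool play_rows, never from a script. Its argument "targets" is text: rows parted by semicolons, each of 5 numbers parted by spaces: the closure, from -1 (fully open) to 1 (shut), then the shift along the tool's x, y, z in m, then the turn about the tool's z in rad. In form: gripper dx dy dz spin; .... A call has 1 to 8 rows; each row is the pose to reach, as a shift and turn from the pose commanded when the call began, along the tool's axes at that moment; what a row does not reach only later rows make up. A row lasts 1/12 s, in which the tool goes at most 41.7 mm and 7.16 degrees, less where a joint would pass 70% of its speed; a pose out of reach is approached as far as the arm can. A call with a gripper value outside its range is refused whole. The fingers move at their own pace and stop on an object; "squeeze" is the grip in N (left out, the last holds). Time passes only in rows, so rows that repeat a pose let the fingers close. It gives the time, the measured TCP pose, the force, the opening and the grip force at its end, in the units of the state.
- r.get_obs(): the state, without advancing time (a new reading comes with each control period).
- r.grab_frame(name): name is "scene" or "top"; returns the picture (420x560x3 uint8, red, green, blue); there is no depth.
- r.camera_info(name): a dict with "fov_y" (degrees; the focal length in pixels is half the picture's height over the tangent of half this angle, whatever the lens; pixels are square), "cx", "cy" (the principal point, pixels), "k1" (the pictures are not rectified: a ray, as slopes to the right and down, at radius r is drawn at 1 + k1 r^2 times it, then the intrinsics apply), "position" and "rotation" of the camera in the world. Camera axes: x right, y down, z forward; pixel columns grow to the right and rows downward; lengths in m; the calibration is good to about 2 mm. A picture is of the moment at which its call begins. camera_info takes no time and is no camera call.
- r.hand_in(): hands the job in; it is judged then, once.
The state is a dict: "clock": time; "joints": joint angles; "qvel": joint speeds; "tau": joint torques, N m; "tcp_pos": TCP position; "orientation": TCP orientation; "contact_force": force on the tool from outside, world axes, zero at the start; "moment": the same for the moment, N m; "grip_width": finger opening in m; "gripper_force": force on a finger pad.
Only numpy, scipy, OpenCV 4.12 (cv2) and the standard library are available. Lean on these libraries where they do the work, as an engineer would, in place of code of your own. Each camera call takes 0.05 s, during which the arm holds its last target. There are 200 camera calls.

### The job

The small in-line filter housing lies on the worktop with its vent tab leaning over to one side. Roll it along the worktop until the vent tab stands straight up, and only then lift it straight up and hold it level and still, vent tab up, with its middle about 15 cm above the worktop, so that a colleague can fit the hoses: finish while still holding it in the air. Leave everything else where it is.

Things in the scene. Friction and masses are not known exactly. Their poses are not given: they have to be found in the camera images.
- filter: In-line filter housing, about 0.25 kg, balanced about its middle: white tube, 38 mm diameter, between grey twelve-sided end nuts (44 mm across flats, 35 to 49 mm either side of the middle), steel hose tails, 134 mm long. It rolls on the nuts and rests on any flat, each 30 degrees and 12 mm of travel. Origin: middle of the tube's axis, 22 mm above the worktop while it lies; y runs along the tube.
- vent (a point): Middle of the vent tab: a grey plate 10 mm thick, 32 mm long along the tube, 26 to 54 mm from the tube's axis at mid-length, on a 17 mm wide neck. z points radially outward, y along the tube, x is the thickness. z starts 60 degrees from vertical; pushing the tab's outer end level towards the tube rolls the housing 24 mm that way until the tab is up; it stays so and can be pinched across x.
- vial: Small screw-cap vial, 22 mm in diameter, 46 mm tall, standing beyond one end of the filter housing; origin at the centre of its underside. A bystander: leave it where it stands.
- dish: Shallow round white dish, 61 mm in diameter, 14 mm high, beyond the other end of the filter housing; origin at the centre of its underside. A bystander: leave it where it is.
- small_beaker: Small plastic beaker, about 45 mm in diameter, 56 mm tall, on the side of the filter housing away from the vent tab; origin at the centre of its underside. A bystander: leave it where it stands.
- bottle_1: White 100 ml plastic bottle with a white screw cap, 47 mm in diameter, 92 mm tall, standing at the right of the worktop; origin at the centre of its underside. A bystander: leave it where it stands.
- bottle_2: White 100 ml plastic bottle with a white screw cap, 47 mm in diameter, 92 mm tall, standing at the right of the worktop; origin at the centre of its underside. A bystander: leave it where it stands.
- bottle_3: White 100 ml plastic bottle with a white screw cap, 47 mm in diameter, 92 mm tall, standing at the right of the worktop; origin at the centre of its underside. A bystander: leave it where it stands.
There are look-alikes about, which are no part of the job. Leave any pink or red look-alike of the filter alone.

How it is judged:
By the outcome, as a careful person would: the job done as asked, in the order asked, and still so for the second after the job is handed in, while the arm keeps its last pose, push and grip.
It also fails if it takes over 54 s, if anything falls off the work surface, if the arm or the gripper's body presses on something with over 40 N, if the wrist force passes 120 N, or if a joint passes its speed limit or range.

## Working session

There is one attempt and no reset: what is moved stays moved. The work goes in short steps, Python scripts to look and compute and a tool call to move; the robot and the scene stay as the last step left them, time stands still between calls to the robot, and variables do not carry over. Pictures are saved under pics/ and viewed, at most 10 in all, crops included, and the job is handed in when it is done.

Besides the shell and the picture viewer there is one more tool, called after ">>>" in YAML: its name, and indented under it one key for each argument. play_rows: Moves the arm, as the interface text tells. Its arguments: {"type":"object","properties":{"targets":{"type":"string"},"squeeze":{"type":"number"}},"required":["targets"]}

```bash
mkdir -p pics; ls
python3 - <<'E'
from bench import r
import cv2
print(r.get_obs())
for n in("scene","top"):
    print(r.camera_info(n)); cv2.imwrite(f"pics/{n}0.png",r.grab_frame(n)[:,:,::-1])
E
```

```text
pics
{'clock': 0.0, 'joints': array([-1.34606969,  0.47778477,  0.02233806,  1.55645096, -0.01148305,
        1.10927056, -0.08307942]), 'qvel': array([ 2.19085834e-04, -3.50671218e-05, -1.48814754e-03,  1.04982429e-03,
        8.64956677e-04, -3.49551802e-04, -1.14957307e-03]), 'tau': array([-1.00338426e-06, -5.96441317e+01,  1.60757158e+00, -2.81188685e+01,
        1.23377703e-02,  9.19958402e-03, -9.65452891e-07]), 'tcp_pos': array([0.22036011, 0.63740195, 0.23033616]), 'orientation': array([-5.20288691e-01, -3.09805611e+00,  2.79443258e-03]), 'contact_force': array([0.68602542, 0.27317636, 0.39440907]), 'moment': array([-0.03075594,  0.04190625, -0.00173711]), 'gripper_force': 0.0, 'grip_width': 0.08521508878348862}
{'fov_y': 43.14108503024404, 'cx': 283.5414803930288, 'cy': 218.8240602577969, 'k1': -0.010701085746354661, 'position': array([-0.28462899, -0.47564997,  0.71257109]), 'rotation': array([-1.91124211,  1.1843666 , -0.61098383])}
{'fov_y': 47.50363806971743, 'cx': 289.7520189584178, 'cy': 213.82224875274238, 'k1': -0.09839874224209513, 'position': array([ 0.3564681 , -0.03875739,  1.04792441]), 'rotation': array([-2.2022827 ,  2.01815525, -0.20582618])}
```

View pics/scene0.png

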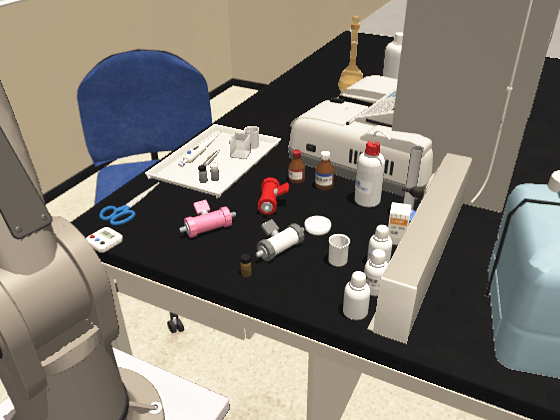

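View pics/top0.png

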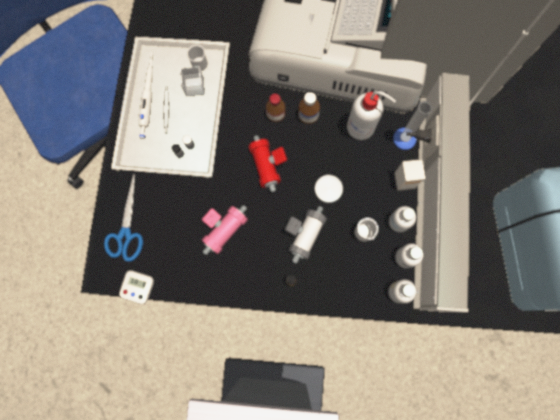

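The filter has its white tube at (309,234) in the top view and (283,242) in the scene view. Its grey tab is on the left at (294,226) in the top view and (271,229) in the scene view. The vial is near (291,281), the dish at (329,188), the beaker at (366,230), and the pink and red look-alikes are to the left and above.

```bash
cat > h.py <<'E'
import numpy as np, cv2
from scipy.spatial.transform import Rotation as R
from bench import r
def K(i):
    f=210/np.tan(np.radians(i['fov_y']/2)); return np.array([[f,0,i['cx']],[0,f,i['cy']],[0,0,1]])
def ray(n,uv):
    i=r.camera_info(n); p=cv2.undistortPoints(np.array([[uv]],float),K(i),np.array([i['k1'],0,0,0,0]))[0,0]
    # drawn = ray*(1+k1 r^2): OpenCV model
    return i['position'],R.from_rotvec(i['rotation']).apply([*p,1])
def onz(n,uv,z):
    c,d=ray(n,uv); return c+d*(z-c[2])/d[2]
def proj(n,P):
    i=r.camera_info(n); M=R.from_rotvec(i['rotation']).inv()
    q=cv2.projectPoints(np.array(P,float).reshape(-1,1,3),M.as_rotvec(),-M.apply(i['position']),K(i),np.array([i['k1'],0,0,0,0]))[0]
    return q[:,0]
def tri(a,b):
    (c1,d1),(c2,d2)=ray("top",a),ray("scene",b)
    s=np.linalg.lstsq(np.c_[d1,-d2],c2-c1,rcond=None)[0]
    p,q=c1+d1*s[0],c2+d2*s[1]; return (p+q)/2,np.linalg.norm(p-q)
E
python3 - <<'E'
from h import *
np.set_printoptions(precision=4,suppress=True)
T=r.grab_frame("top");S=r.grab_frame("scene")
big=np.hstack([cv2.resize(T[180:290,270:380],(396*1,396),interpolation=cv2.INTER_CUBIC),cv2.resize(S[205:285,235:335],(400,320),interpolation=cv2.INTER_CUBIC)[:, :].copy() if 0 else cv2.copyMakeBorder(cv2.resize(S[205:285,235:335],(400,320),interpolation=cv2.INTER_CUBIC),0,76,0,0,cv2.BORDER_CONSTANT)])
cv2.imwrite("pics/crop.png",big[:,:,::-1])
for nm,I,(a,b,c,d),z in(("top",T,(203,265,285,330),.022),("scene",S,(215,265,255,310),.022)):
    g=I[a:b,c:d].min(2)
    for lo,hi,l in((160,256,'white'),(60,256,'all')):
        m=((g>=lo)&(g<hi)).astype(np.uint8)
        n,_,st,ce=cv2.connectedComponentsWithStats(m)
        for k in range(1,n):
            if st[k,4]>15: print(nm,l,st[k],ce[k]+[c,a],onz(nm,ce[k]+[c,a],z))
for n,uv,z in(("vial",(291,280),.046),("dish",(329,188),.014),("beak",(366,229),.05),("b1",(403,217),.09),("t1",(295,259),.022),("t2",(322,210),.022),("tab",(294,226),.042)):
    print(n,onz("top",uv,z))
E
```

```text
top white [ 10  14  27  34 519] [307.9094 233.3911] [ 0.5255 -0.0653  0.022 ]
top all [   0    2   42   59 1311] [305.1426 232.5957] [ 0.5268 -0.0592  0.022 ]
scene white [50  2  5 15 59] [307.322  224.1017] [ 0.6036 -0.0862  0.022 ]
scene white [ 12  12  31  26 453] [282.8698 238.3996] [ 0.5319 -0.0609  0.022 ]
scene white [ 2 35  6  6 24] [259.4583 252.3333] [ 0.4673 -0.0387  0.022 ]
scene all [   1    2   54   44 1191] [280.0873 238.1301] [ 0.5302 -0.0551  0.022 ]
vial [ 0.4203 -0.0374  0.046 ]
dish [ 0.6335 -0.1044  0.014 ]
beak [ 0.541 -0.187  0.05 ]
b1 [ 0.5653 -0.2561  0.09  ]
t1 [ 0.4674 -0.0421  0.022 ]
t2 [ 0.5801 -0.0921  0.022 ]
tab [ 0.5356 -0.0339  0.042 ]
```

View pics/crop.png

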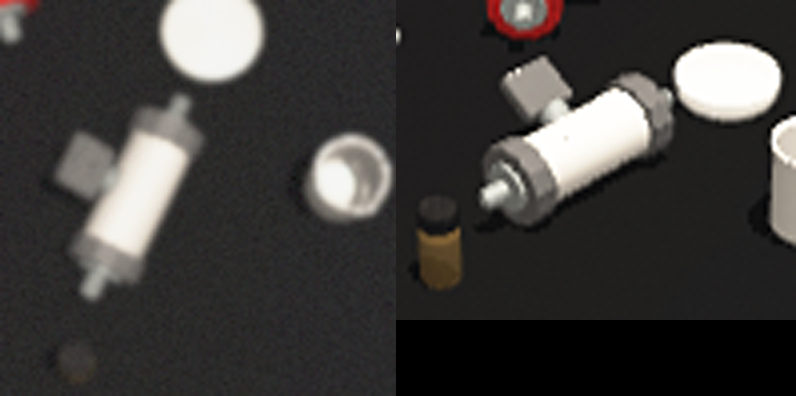

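The crop shows the tail ends at top (295.6,260.6) and (320.3,207.8), and scene (257.8,255) and (303,229.2). The tab middle is at top (294.2,225.8) and scene (270.5,228). The dish is just beyond the far tail and the vial is short of the near one.

Run:
```python
from h import *
np.set_printoptions(precision=4,suppress=True)
for a,b in(((295.6,260.6),(257.8,254.5)),((320.3,207.8),(303,228.7)),((294.2,225.8),(270.5,228))): print(tri(a,b),onz("top",a,.022))
e1,e2=onz("top",(295.6,260.6),.022),onz("top",(320.3,207.8),.022)
w=onz("top",(307.9,233.4),.034); s=onz("scene",(282.87,238.4),.030)
print(np.linalg.norm(e1-e2),(e1+e2)/2,w,s)
u=(e2-e1)/np.linalg.norm(e2-e1); n=np.array([-u[1],u[0],0]); print("u",u,"n",n,"ang",np.arctan2(u[1],u[0]))
C=(e1+e2)/2
pts={'C':C,'tab':C+n*.04*np.sin(np.pi/3)+[0,0,.02]}
for k,p in pts.items(): print(k,p,proj("top",p),proj("scene",p))
for k,p in dict(vial=(.4203,-.0374,0),dish=(.6335,-.1044,0),beak=(.541,-.187,0)).items():
    print(k,(p-C)@u,(p-C)@n)
o=r.get_obs();M=R.from_rotvec(o['orientation']).as_matrix();print(M)
```

```text
(array([ 0.4625, -0.041 ,  0.021 ]), np.float64(0.0063030875583383154)) [ 0.4641 -0.0437  0.022 ]
(array([ 0.5837, -0.0865,  0.0227]), np.float64(0.0032875035144843885)) [ 0.5848 -0.088   0.022 ]
(array([ 0.5353, -0.0321,  0.0388]), np.float64(0.004983146483325161)) [ 0.5397 -0.0342  0.022 ]
0.1285425006285779 [ 0.5244 -0.0658  0.022 ] [ 0.5236 -0.065   0.034 ] [ 0.5225 -0.0657  0.03  ]
u [ 0.9387 -0.3448  0.    ] n [0.3448 0.9387 0.    ] ang -0.352049523504615
C [ 0.5244 -0.0658  0.022 ] [[308.0924 233.9174]] [[283.3397 240.9018]]
tab [ 0.5364 -0.0333  0.042 ] [[293.7653 225.6365]] [[272.3131 226.5043]]
vial -0.10753990348833845 -0.009232697519862287
dish 0.11568720389361789 0.001392674468191274
beak 0.05734274359665452 -0.10803736689457186
[[-0.9451  0.3267 -0.0003]
 [ 0.3267  0.9451 -0.001 ]
 [-0.0001 -0.0011 -1.    ]]
```

>>> play_rows:
  targets: "-1 -0.2 -0.213 0 0; -1 -0.2 -0.213 0 0; -1 -0.2 -0.213 0 0; -1 -0.2 -0.213 0 0; -1 -0.2 -0.213 0 0; -1 -0.2 -0.213 0 0; -1 -0.2 -0.213 0 0; -1 -0.2 -0.213 0 0.019"

```text
clock: 0.87
tcp_pos: [0.344, 0.3628, 0.2312]
orientation: [0.566, 3.089, -0.006]
contact_force: [0.7, -1.0, 0.4]
grip_width: 0.0855
gripper_force: 0.0
```

>>> play_rows:
  targets: "-1 -0.22 -0.225 0 0; -1 -0.22 -0.225 0 0; -1 -0.22 -0.225 0 0; -1 -0.22 -0.225 0 0; -1 -0.22 -0.225 0 0; -1 -0.22 -0.225 0 0; -1 -0.22 -0.225 0 0; -1 -0.22 -0.225 0 0"

```text
clock: 1.53
tcp_pos: [0.4702, 0.0796, 0.2316]
orientation: [0.557, 3.091, -0.001]
contact_force: [0.1, -0.2, 0.6]
grip_width: 0.0853
gripper_force: 0.0
```

>>> play_rows:
  targets: "-1 -0.104 -0.105 0.05 0; -1 -0.104 -0.105 0.05 0; -1 -0.104 -0.105 0.05 0; -1 -0.104 -0.105 0.05 0; -1 -0.104 -0.105 0.05 0; -1 -0.104 -0.105 0.05 0; -1 -0.104 -0.105 0.05 0"

```text
clock: 2.12
tcp_pos: [0.5303, -0.0494, 0.1811]
orientation: [-0.549, -3.092, -0.0]
contact_force: [0.4, 0.4, -0.2]
grip_width: 0.0854
gripper_force: 0.0
```

```bash
cat >> h.py <<'E'
C=np.array([.524,-.0655,.022]); u=np.array([.9387,-.3448,0]); n=np.array([.3448,.9387,0])
def st():
    o=r.get_obs(); M=R.from_rotvec(o['orientation']).as_matrix(); d=o['tcp_pos']-C
    print("rel u %.4f n %.4f z %.4f"%(d@u,d@n,o['tcp_pos'][2]),"yaw err %.4f"%(np.arctan2(-M[1,0],-M[0,0])+.352),"tilt",M[:2,2].round(4),"t",o['clock'],"F",o['contact_force'].round(1),o['grip_width'],o['gripper_force'])
E
python3 -c "
from h import *
st()"
```

```text
rel u 0.0003 n 0.0173 z 0.1811 yaw err 0.0004 tilt [-0.0007  0.0004] t 2.1167 F [ 0.4  0.4 -0.2] 0.08536301977158851 0.0
```

>>> play_rows:
  targets: "-1 0 -0.002 0.04 0; -1 0 -0.002 0.08 0; -1 0 -0.002 0.10 0; -1 0 -0.002 0.10 0; -1 0 -0.002 0.10 0"

```text
clock: 2.53
tcp_pos: [0.5293, -0.0505, 0.0813]
orientation: [-0.546, -3.092, -0.0]
contact_force: [-0.2, 0.1, 1.0]
grip_width: 0.0855
gripper_force: 0.0
```

```bash
python3 -c "
from h import *
st()
T=r.grab_frame('top')[170:290,240:390];S=r.grab_frame('scene')[170:290,210:360]
cv2.imwrite('pics/c2.png',np.hstack([cv2.resize(I,(400,320)) for I in(T,S)])[:,:,::-1])"
```

```text
rel u -0.0002 n 0.0159 z 0.0813 yaw err 0.0023 tilt [-0.0015  0.0005] t 2.5333 F [-0.2  0.1  1. ] 0.08547992918676514 0.0
```

View pics/c2.png

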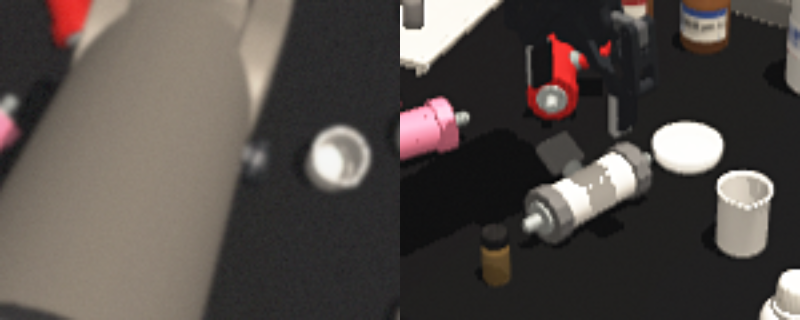

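The scene crop shows one fingertip, with its bottom at about (293,219), above and behind the tube from this camera. The vial, dish and beaker are untouched. I'll project the expected fingertip positions to check.

```bash
python3 -c "
from h import *
for nn in(-.0275,-.042,.058,.0725):
  for z in(.081,.094): print(nn,z,proj('scene',C+n*nn+[0,0,z-.022]))"
```

```text
-0.0275 0.081 [[292.1318797  223.93523118]]
-0.0275 0.094 [[292.15544465 218.73200592]]
-0.042 0.081 [[297.08726216 226.92796356]]
-0.042 0.094 [[297.14541537 221.70334666]]
0.058 0.081 [[264.44937486 207.2167818 ]]
0.058 0.094 [[264.29010451 202.13948475]]
0.0725 0.081 [[260.0000604 204.5296831]]
0.0725 0.094 [[259.81304801 199.47364353]]
```

The tip matches z≈0.094, so the open fingertips sit 13 mm above the TCP. I'll descend to TCP 0.020, which puts the tips at 0.033.

>>> play_rows:
  targets: "-1 0 0 0.02 -0.002; -1 0 0 0.04 -0.002; -1 0 0 0.055 -0.002; -1 0 0 0.061 -0.002; -1 0 0 0.061 -0.002; -1 0 0 0.061 -0.002"

```text
clock: 3.13
tcp_pos: [0.5308, -0.0519, 0.0216]
orientation: [0.546, 3.092, 0.001]
contact_force: [0.6, -0.1, -0.3]
grip_width: 0.085
gripper_force: 0.0
```

```bash
python3 -c "
from h import *
st()"
```

```text
rel u 0.0017 n 0.0151 z 0.0216 yaw err 0.0022 tilt [0.002  0.0002] t 3.1333 F [ 0.6 -0.1 -0.3] 0.0850345679749169 0.0
```

>>> play_rows:
  targets: "-1 0 -0.004 0 0; -1 0 -0.008 0 0; -1 0 -0.012 -0.002 0; -1 0 -0.016 -0.005 0; -1 0 -0.020 -0.008 0; -1 0 -0.024 -0.011 0; -1 0 -0.027 -0.013 0; -1 0 -0.030 -0.014 0"

```text
clock: 3.8
tcp_pos: [0.5195, -0.0807, 0.0347]
orientation: [0.547, 3.093, 0.0]
contact_force: [0.4, 0.5, 0.1]
grip_width: 0.0852
gripper_force: 0.0
```

>>> play_rows:
  targets: "-1 0 -0.003 -0.001 0; -1 0 -0.006 -0.002 0; -1 0 -0.009 -0.002 0; -1 0 -0.012 -0.002 0; -1 0 -0.015 -0.002 0; -1 0 -0.018 -0.002 0; -1 0 -0.021 -0.002 0; -1 0 -0.024 -0.002 0"

```text
clock: 4.47
tcp_pos: [0.511, -0.103, 0.0362]
orientation: [-0.547, -3.094, 0.0]
contact_force: [0.2, -0.6, 0.7]
grip_width: 0.0854
gripper_force: 0.0
```

```bash
python3 -c "
from h import *
st()
S=r.grab_frame('scene')[170:290,210:360]
cv2.imwrite('pics/c3.png',cv2.resize(S,(600,480))[:,:,::-1])"
```

```text
rel u 0.0008 n -0.0397 z 0.0362 yaw err 0.0022 tilt [-0.0002 -0.    ] t 4.4667 F [ 0.2 -0.6  0.7] 0.08543819500228388 1.687809598749368e-06
```

View pics/c3.png

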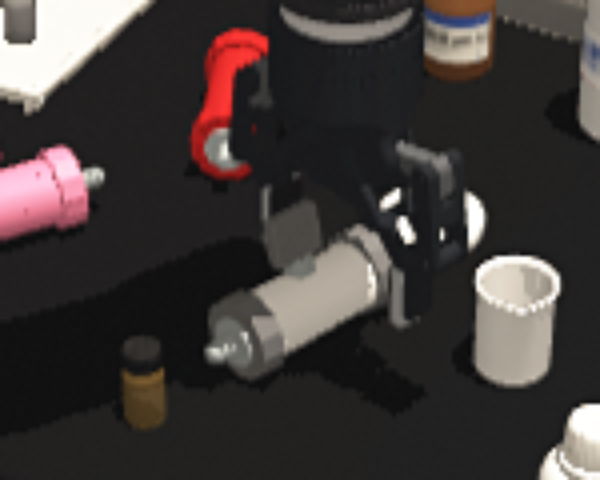

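The crop shows the filter rolled partway. The tab is at (292,235) against the left finger, still leaning slightly, and the bystanders are untouched.

>>> play_rows:
  targets: "-1 0 -0.003 0 0; -1 0 -0.006 0 0; -1 0 -0.009 0 0; -1 0 -0.012 -0.001 0; -1 0 -0.015 -0.002 0; -1 0 -0.017 -0.002 0; -1 0 -0.018 -0.002 0; -1 0 -0.018 -0.002 0"

```text
clock: 5.18
tcp_pos: [0.505, -0.1199, 0.0384]
orientation: [0.547, 3.093, 0.0]
contact_force: [0.6, -0.3, -0.3]
grip_width: 0.0852
gripper_force: 0.1
```

```bash
python3 -c "
from h import *
st()
S=r.grab_frame('scene')[170:290,210:360]
cv2.imwrite('pics/c4.png',cv2.resize(S,(600,480))[:,:,::-1])"
```

```text
rel u 0.0009 n -0.0576 z 0.0384 yaw err 0.0017 tilt [ 0.0002 -0.    ] t 5.1833 F [ 0.6 -0.3 -0.3] 0.08515477707940373 0.07619105977937579
```

View pics/c4.png

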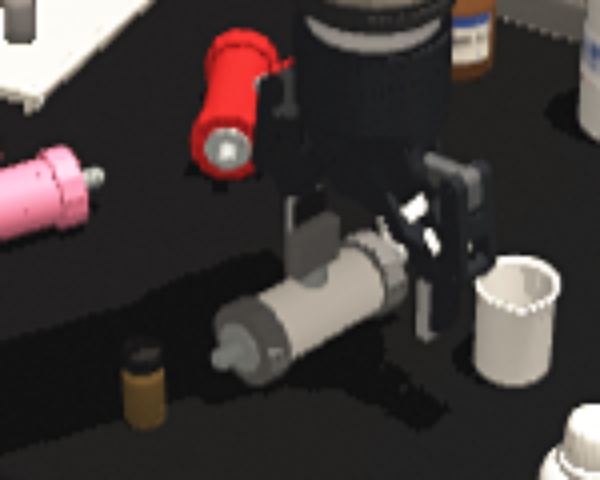

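The tab now stands upright, with its top edge at about (313,230) in the crop. The filter sits about 24 mm over and the beaker is clear. I'll compare these with the predicted final pose.

```bash
python3 -c "
from h import *
for s in(-.02,-.024,-.028):
  c=C+n*s; print(s,[((proj('scene',p)[0]-[210,170])*4).round() for p in(c-u*.067,c+[0,0,.054]-u*.016-n*.005,c+[0,0,.054]+u*.016-n*.005,c+[0,0,.054]+u*.016+n*.005,c+[0,0,.054]-u*.016+n*.005)])
c=onz('scene',(263.75,260),.022);print((c-C)@u,(c-C)@n)
"
```

```text
-0.02 [array([224., 356.]), array([303., 234.]), array([347., 209.]), array([334., 201.]), array([289., 226.])]
-0.024 [array([229., 359.]), array([308., 238.]), array([353., 212.]), array([339., 204.]), array([294., 229.])]
-0.028 [array([234., 363.]), array([313., 241.]), array([358., 216.]), array([345., 208.]), array([300., 233.])]
-0.07260575518319297 -0.01944182351341393
```

```bash
python3 -c "
from h import *
S=np.mean([r.grab_frame('scene').astype(float) for _ in range(3)],0)[205:275,250:320]
S=np.clip(255*(S/255)**.5,0,255).astype(np.uint8)
cv2.imwrite('pics/c5.png',cv2.resize(S,(560,560),interpolation=cv2.INTER_NEAREST)[:,:,::-1])
c=onz('scene',(257.8,254.5),.022);print((c-C)@u,(c-C)@n)
c=onz('scene',(303,228.7),.022);print((c-C)@u,(c-C)@n)
"
```

```text
-0.06964956480715934 0.0025182065274868826
0.06246309127865449 0.0022685194982818672
```

View pics/c5.png

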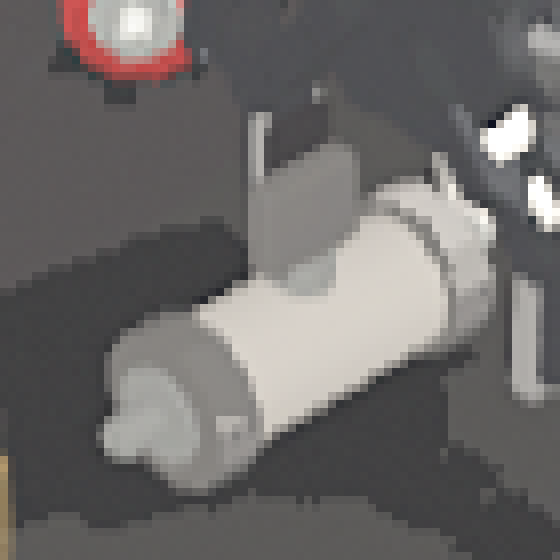

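The zoomed view shows the tab upright: its near face runs from about (260,180) to (357,145) at the top, with vertical sides. After correcting for the scene camera bias, the tab middle is at about n=-0.022, u=-0.002. I'll centre the tool there and raise it to grasp height.

>>> play_rows:
  targets: "-1 0.001 0.008 -0.003 -0.002; -1 0.002 0.016 -0.006 -0.002; -1 0.003 0.024 -0.009 -0.002; -1 0.003 0.030 -0.009 -0.002; -1 0.003 0.0355 -0.009 -0.002; -1 0.003 0.0355 -0.009 -0.002; -1 0.003 0.0355 -0.009 -0.002"

```text
clock: 5.97
tcp_pos: [0.5145, -0.0847, 0.0472]
orientation: [-0.542, -3.094, 0.0]
contact_force: [0.1, 1.0, -0.9]
grip_width: 0.0856
gripper_force: 0.0
```

>>> play_rows:
  squeeze: 20
  targets: "0 0 0 0 0; 0 0 0 0 0; 0 0 0 0 0; 0.4 0 0 0 0; 0.4 0 0 0 0; 0.4 0 0 0 0; 0.4 0 0 0 0"

```text
clock: 6.55
tcp_pos: [0.5144, -0.0853, 0.0473]
orientation: [-0.544, -3.094, -0.0]
contact_force: [1.0, -0.0, 0.0]
grip_width: 0.0256
gripper_force: 0.0
```

```bash
python3 -c "
from h import *
st()
S=np.mean([r.grab_frame('scene').astype(float) for _ in range(3)],0)[205:275,250:320]
S=np.clip(255*(S/255)**.5,0,255).astype(np.uint8)
cv2.imwrite('pics/c6.png',cv2.resize(S,(560,560),interpolation=cv2.INTER_NEAREST)[:,:,::-1])
"
```

```text
rel u -0.0022 n -0.0219 z 0.0473 yaw err 0.0041 tilt [0. 0.] t 6.55 F [ 1. -0.  0.] 0.02557882122288318 0.0
```

View pics/c6.png

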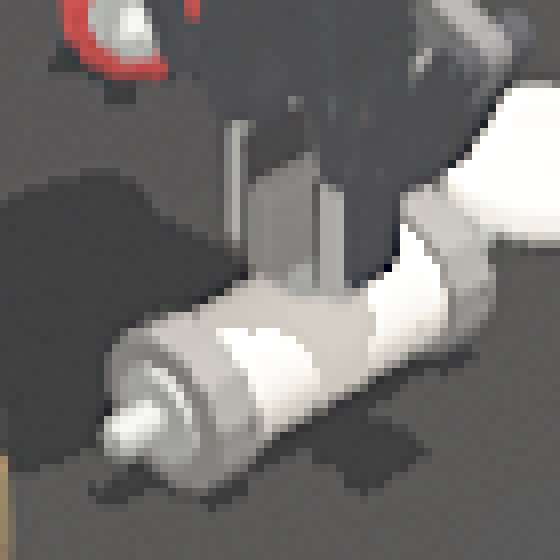

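The fingers now straddle the tab nearly evenly: the left pad's inner edge is at x≈245, the right pad's at x≈320, and the tab's left edge is at 250 on the nearer plane. That puts the tab about 1 mm toward +n, so I'll shift slightly and close.

>>> play_rows:
  squeeze: 20
  targets: "0.55 0 0.001 0 -0.003; 0.6 0 0.001 0 -0.003; 0.65 0 0.001 0 -0.003; 0.68 0 0.001 0 -0.003; 0.7 0 0.001 0 -0.003; 0.72 0 0.001 0 -0.003; 0.72 0 0.001 0 -0.003; 0.72 0 0.001 0 -0.003"

```text
clock: 7.37
tcp_pos: [0.5148, -0.0842, 0.0474]
orientation: [0.539, 3.095, 0.0]
contact_force: [0.4, 1.1, 1.8]
grip_width: 0.0146
gripper_force: 19.6
```

>>> play_rows:
  squeeze: 20
  targets: "0.74 0 0 0 0; 0.76 0 0 0 0; 0.78 0 0 0 0; 0.8 0 0 0 0; 0.82 0 0 0 0; 0.84 0 0 0 0; 0.9 0 0 0 0; 0.9 0 0 0 0"

```text
clock: 8.03
tcp_pos: [0.5148, -0.0843, 0.0473]
orientation: [0.539, 3.095, 0.0]
contact_force: [0.1, 2.0, 4.1]
grip_width: 0.0144
gripper_force: 19.8
```

The opening is 14.4 mm where 10 mm was expected, so something is tilted. I'll look.

```bash
python3 -c "
from h import *
st(); print(r.get_obs()['moment'])
S=np.mean([r.grab_frame('scene').astype(float) for _ in range(3)],0)[205:275,250:320]
S=np.clip(255*(S/255)**.5,0,255).astype(np.uint8)
cv2.imwrite('pics/c7.png',cv2.resize(S,(560,560),interpolation=cv2.INTER_CUBIC)[:,:,::-1])
"
```

```text
rel u -0.0022 n -0.0208 z 0.0473 yaw err 0.0073 tilt [0.0001 0.0001] t 8.0333 F [0.1 2.  4.1] 0.014387092096823793 19.77736473083496
[ 0.32803054  0.05264724 -0.02991323]
```

View pics/c7.png

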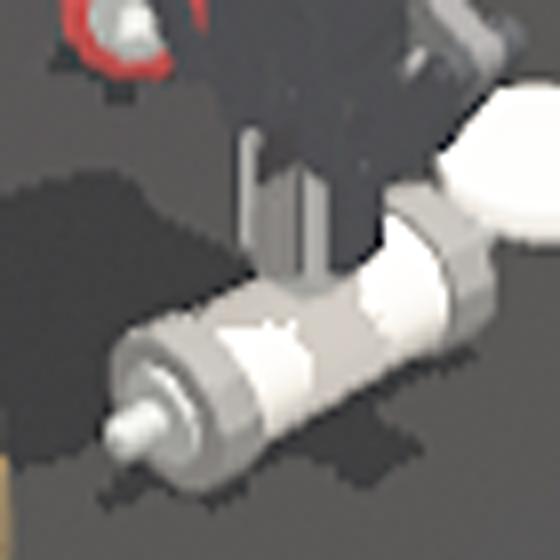

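The tab itself looks upright and the tube square to the gripper. The fingertips seem to be riding on the wide round neck just under the tab, which fits the +4 N in z. I'll open a little, rise 6 mm and close again.

>>> play_rows:
  squeeze: 20
  targets: "0.4 0 0 0 -0.005; 0.4 0 0 0 -0.005; 0.4 0 -0.001 -0.003 -0.005; 0.4 0 -0.001 -0.006 -0.005; 0.4 0 -0.001 -0.006 -0.005; 0.4 0 -0.001 -0.006 -0.005; 0.4 0 -0.001 -0.006 -0.005"

```text
clock: 8.77
tcp_pos: [0.5144, -0.0852, 0.0534]
orientation: [0.531, 3.096, 0.0]
contact_force: [-0.5, -0.1, -0.0]
grip_width: 0.0257
gripper_force: 0.0
```

```bash
python3 -c "
from h import *
st()
S=np.mean([r.grab_frame('scene').astype(float) for _ in range(3)],0)[205:275,250:320]
S=np.clip(255*(S/255)**.5,0,255).astype(np.uint8)
cv2.imwrite('pics/c8.png',cv2.resize(S,(560,560),interpolation=cv2.INTER_CUBIC)[:,:,::-1])
"
```

```text
rel u -0.0022 n -0.0218 z 0.0534 yaw err 0.0122 tilt [0.0002 0.    ] t 8.7667 F [-0.5 -0.1 -0. ] 0.025692865289177053 0.0
```

>>> play_rows:
  squeeze: 20
  targets: "0.6 0 0 0 0; 0.65 0 0 0 0; 0.7 0 0 0 0; 0.75 0 0 0 0; 0.8 0 0 0 0; 0.85 0 0 0 0; 0.9 0 0 0 0; 0.9 0 0 0 0"

```text
clock: 9.58
tcp_pos: [0.5143, -0.0852, 0.0533]
orientation: [-0.531, -3.096, 0.0]
contact_force: [0.3, 0.2, 0.2]
grip_width: 0.0095
gripper_force: 21.7
```

```bash
python3 -c "
from h import *
st(); print(r.get_obs()['moment'])"
```

```text
rel u -0.0023 n -0.0219 z 0.0533 yaw err 0.0123 tilt [-0.0001 -0.    ] t 9.5833 F [0.3 0.2 0.2] 0.009465533650865863 21.678121984004974
[0.05286559 0.04725767 0.00811913]
```

The opening is 9.5 mm, so the tab is pinched cleanly. Next I'll firm up the grip and lift straight up 128 mm.

>>> play_rows:
  squeeze: 70
  targets: "1 0 0 0 0; 1 0 0 0 0; 1 0 0 0 0; 1 0 0 -0.003 0; 1 0 0 -0.008 0; 1 0 0 -0.015 0; 1 0 0 -0.023 0; 1 0 0 -0.032 0"

```text
clock: 10.25
tcp_pos: [0.5142, -0.0853, 0.0861]
orientation: [-0.531, -3.096, 0.0]
contact_force: [0.1, 0.0, -2.2]
grip_width: 0.0089
gripper_force: 68.9
```

>>> play_rows:
  targets: "1 0 0 -0.012 0; 1 0 0 -0.026 0; 1 0 0 -0.042 0; 1 0 0 -0.058 0; 1 0 0 -0.073 0; 1 0 0 -0.085 0; 1 0 0 -0.092 0; 1 0 0 -0.096 0"

```text
clock: 10.92
tcp_pos: [0.5149, -0.0853, 0.1828]
orientation: [0.531, 3.094, 0.001]
contact_force: [-0.1, -0.8, -2.1]
grip_width: 0.0086
gripper_force: 68.9
```

>>> play_rows:
  targets: "1 0 0 0 0; 1 0 0 0 0; 1 0 0 0 0; 1 0 0 0 0; 1 0 0 0 0; 1 0 0 0 0"

```text
clock: 11.42
tcp_pos: [0.5141, -0.0853, 0.1809]
orientation: [-0.531, -3.096, 0.0]
contact_force: [0.3, -0.1, -1.7]
grip_width: 0.0085
gripper_force: 68.9
```

```bash
python3 -c "
from h import *
st(); print(r.get_obs()['moment'])
T=r.grab_frame('top')[170:290,240:390];S=r.grab_frame('scene')[130:250,210:360]
cv2.imwrite('pics/c9.png',cv2.resize(r.grab_frame('scene')[130:280,210:360],(600,600))[:,:,::-1])"
```

```text
rel u -0.0024 n -0.0220 z 0.1809 yaw err 0.0121 tilt [-0.0009 -0.0001] t 11.4167 F [ 0.3 -0.1 -1.7] 0.008472594817521946 68.93109440803528
[ 0.001436   -0.01696082 -0.01313503]
```

View pics/c9.png

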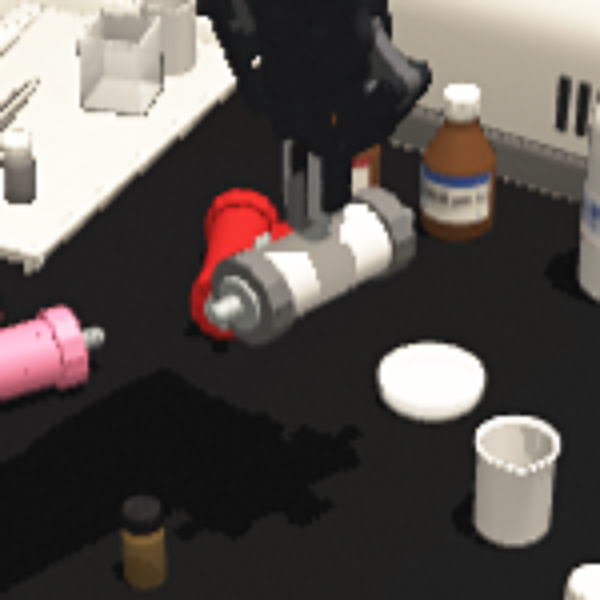

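The filter is in the air with the tab gripped and up, and the dish, vial and beaker are undisturbed. The near tail tip is at crop (218,308). I'll check the level and height against the prediction.

```bash
python3 -c "
from h import *
c=r.get_obs()['tcp_pos']-[0,0,.0533-.022]; print(c)
f=lambda p:((proj('scene',p-u*.003+n*.0024)[0]-[210,130])*4).round()
for t in(-.05,0,.05):
  w=u*np.cos(t)+np.array([0,0,np.sin(t)]); print(t,'near',f(c-w*.067),f(c-w*.049),'far',f(c+w*.049+[0,0,.0225]))"
```

```text
[ 0.51431402 -0.08524205  0.14981775]
-0.05 near [208. 306.] [236. 293.] far [381. 190.]
0 near [208. 312.] [236. 298.] far [381. 186.]
0.05 near [209. 318.] [237. 302.] far [381. 182.]
```

```bash
python3 -c "
from h import *
st(); print(r.hand_in())"
```

```text
rel u -0.0023 n -0.0219 z 0.1811 yaw err 0.0122 tilt [-0.0003 -0.    ] t 11.5667 F [ 0.2  0.6 -1.6] 0.008337348914583934 68.93097996711731
the job is handed in; nothing more can be done
None
```

I rolled the filter until its vent tab stood up, pinched the tab and lifted it straight up; I handed in at 11.6 s holding it level to about 2°, with its middle about 15 cm up and the dish, vial and beaker undisturbed in the last picture.

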